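# Unlock the food-sample locker and hold the key turned

## Robot

A 6-joint arm with a two-finger parallel gripper is mounted at the origin on the work surface; the furniture and walls round the work are solid. World frame = base frame: x ahead of the robot, y to its left, z up, the work surface at z = 0. Lengths are in m, angles in rad, forces in N, time in s.
With the tool pointing down it reaches from about 0.3 to 0.775 m from the base axis. Payload 14.6 kg.
Tool frame: the origin (TCP) lies between the finger pads; the fingertips stand 11 mm ahead of it and the grasp point (between the pads) lies 8 mm behind it; z points along the fingers, y is the direction in which the jaws open and shut (so a half turn about z gives the same grasp; the last joint's range is limited). The gripper opens to 85 mm and grips with 20 to 120 N. Pads are 22 mm wide; open, the fingers measure 114 mm over their backs; the gripper's body (76 mm by 85 mm) begins 54 mm behind the grasp point. The pads swing forward as they close: fully open they stand 13 mm farther back than shut.
Start: joints at [-1.385, 0.3, 1.521, -0, 1.321, -0.067], TCP at [0.138, -0.533, 0.242] pointing down, gripper open.
Joint ranges: [-3.03, 3.03], [-0.79, 2.21], [0.23, 2.52], [-1.04, 4.18], [0, 3.07], [-2.55, 2.55]. Speed limits (rad/s): [2.22, 2.22, 2.57, 3.14, 3.14, 3.14].

## Interface

Orientations are given as a rotation vector (axis times angle).
In Python, from workcell import manip, grab_frame, calibration, ticket, models gives the robot as it stands. The module is installed in compiled form; this text tells all that it offers.
- The arm moves only by the shell command python3 -m creep 'ROWS' [FORCE]. ROWS is JSON, a list of rows, each an object of numbers: "tx", "ty", "tz": the shift along the tool's x, y, z in mm; "rx", "ry", "rz": the turn, a rotation vector about the tool's x, y, z in rad; "grip": the opening, from -1 (shut) to 1 (fully open), so that 0 is half open. A call has 1 to 5 rows; each row is the pose to reach, as a shift and turn from the pose measured when the call began, along the tool's axes at that moment; what a row does not reach only later rows make up. A row lasts 1/12 s, in which the tool goes at most 41.7 mm and 7.16 degrees, less where a joint would pass 70% of its speed; a pose out of reach is approached as far as the arm can. A call with a gripper value outside its range is refused whole. The fingers move at their own pace and stop on an object; FORCE is the grip in N (left out, the last holds). Time passes only in rows, so rows that repeat a pose let the fingers close. It gives the time, the measured TCP pose, the force and the opening at its end, in the units of the state.
- manip.sense(): the state, without advancing time (a new reading comes with each control period).
- grab_frame(name): name is "side" or "top" or "wrist"; returns the picture (384x512x3 uint8, blue, green, red); there is no depth.
- calibration(name): a dict with "K" (3x3 intrinsics, pixels), "R" (3x3) and "t" (3): a world point X has camera coordinates R X + t; the wrist camera has in their place "hand_eye" (4x4, takes a point from camera to tool coordinates, whose origin is the TCP and whose axes are the flange's). Camera axes: x right, y down, z forward; pixel columns grow to the right and rows downward; lengths in m; the calibration is good to about 2 mm. A picture is of the moment at which its call begins: read the wrist's pose just before it. calibration takes no time and is no camera call.
- ticket.close_job(): hands the job in, once; it reports no verdict.
Trained networks look in the newest picture that a camera, given by its name, has taken for a name from the list of things; names that differ only in an ending like _2 or _b are one class to them, and where a whole thing is asked for, a point or a joint stands for the part that bears it (a point fixed in the world has none). Each returns a list of dicts, best first, with "p" (0 to 1); they miss things now and then, are a little off and sometimes report something else, mostly with a low value. They report only what shows in the picture. A call takes as long as a camera call. They do not tell look-alikes from the thing itself.
- models.find_in(camera, thing): "xy" ([column, row] in pixels, amid what is visible of it).
- models.trace(camera, thing): "mask" (384x512 bool, what is visible of it) and "xy" ([column, row] in pixels, amid what is visible of it).
The state is a dict: "time": time; "joint_positions": joint angles; "qd": joint speeds; "effort": joint torques, N m; "tool_pos": TCP position; "tool_rot": TCP orientation; "contact_force": force on the tool from outside, world axes, zero at the start; "ft_torque": the same for the moment, N m; "finger_gap": finger opening in m.
Only numpy, scipy, OpenCV 4.12 (cv2) and the standard library are available. Lean on these libraries where they do the work, as an engineer would, in place of code of your own. Each camera call takes 0.05 s, during which the arm holds its last target.

## Task

Draw the red-headed key out of its stand, put it down into the keyhole of the grey food-sample locker and push it fully home past the sticky pins, wiggling it a little if it sticks. Then turn it a quarter turn clockwise (seen from above) and finish while still holding it there, turned and fully in, because the lock springs back if the key is let go and I want to open the lid. Leave the sample box, timer and steel bowl where they stand.

Things in the scene. Friction and masses are not known exactly. Their poses are not given: they have to be found in the camera images.
- key: Key, 60 g, upright, bit down, in its stand. Origin: centre of the bit's lower end; z up the shank, x along the bit's width. Brass bit 18 (x) x 6 (y) mm, z 0-20, nose rounded across y; round neck 6 mm diameter, z 20-38; shoulder disc 26 mm diameter, z 38-42; red head 34 (x) x 12 (y) mm, z 42-85: grasp it across its 12 mm. Same after half a turn about z.
- key_shoulder (a point): Centre of the underside of the key's shoulder disc, 38 mm above the key's origin, axes as the key's. Fully home, it lies on the keyhole's mouth. Only then can the key turn (up to 4 mm proud still turns); once turned, it cannot be drawn out.
- key_stand: Black block 56 x 50 x 45 mm on a steel foot 70 x 64 x 6 mm, fixed. Origin: centre of its underside. The key stands in a slot in its top (slot along x, 1.5 mm clearance a side), its shoulder resting on the top at z = 45 mm, so the key's origin is 7 mm above the surface; draw it straight up at least 40 mm to free it.
- locker: Fixed food-sample locker: lock case 64 x 74 x 120 mm with bright metal top plate, joined on its +y side to a grey store box (130 x 210 mm, y 37 to 247 mm) with a steel lid at z = 87 mm. Origin: on the surface, straight under the keyhole; z up. A steel bolt runs from the case through a staple (107 mm high, y = 64 mm) on the lid and draws back as the lock turns.
- keyhole (a point): Centre of the keyhole's mouth on the plate's top, 120 mm up; x along the slot, z up. Slot 21 (x) x 9 (y) mm through the 14 mm plate, 3 mm lead-in bevel. Four sprung round-tipped pins 8 mm down press on the bit's flat faces: up to about 18 N pushes past them. Below the plate the bit enters the turning plug (slot 20 x 8 mm). Key home: shoulder on the plate, 38 mm in.
- plug (a joint): Turn of the lock's plug: 0 rad locked, its slot along the keyhole's x; grows clockwise seen from above to a stop at 1.5 rad. A spring turns it back (0.02 N m at 0, 0.08 N m at the stop). The bit has about 0.1 rad of play, so the key turns about 0.1 rad more than the plug. Turned far enough above 1.25 rad.
- sample_box: Bystander: white food-sample box with a green snap lid, 69 x 103 x 48 mm; origin at the centre of its underside. Leave alone.
- timer: Bystander: round wind-up kitchen timer, 63 x 63 x 56 mm; origin at the centre of its underside. Leave alone.
- steel_bowl: Bystander: small steel bowl, 100 x 100 x 42 mm; origin at the centre of its underside. Leave alone.
Not all that is in view belongs to the job. There is more than one size of the key; the job needs the smallest.

How it is judged:
By the outcome, as a careful person would: the job done as asked, in the order asked, and still so for the second after the job is handed in, while the arm keeps its last pose, push and grip.
It also fails if it takes over 45 s, if anything falls off the work surface, if the arm or the gripper's body presses on something with over 40 N, if the wrist force passes 120 N, or if a joint passes its speed limit or range.

## Working session

There is one attempt and no reset: what is moved stays moved. The work goes in short steps, Python scripts to look and compute and a shell command to move; the robot and the scene stay as the last step left them, time stands still between calls to the robot, and variables do not carry over. Pictures are saved under pics/ and viewed, and the job is handed in when it is done.

```bash
mkdir -p pics; ls; python3 - <<'E'
from workcell import manip, grab_frame, calibration, ticket, models
import cv2
s=manip.sense(); print(s)
for n in ("side","top","wrist"):
    f=grab_frame(n); cv2.imwrite(f"pics/{n}0.png",f)
    print(n,{k:v.round(3).tolist() for k,v in calibration(n).items()})
    for th in ("key","key_stand","locker"):
        print(th,[(round(d["p"],2),d["xy"]) for d in models.find_in(n,th)])
E
```

```text
pics
{'time': 0.0, 'joint_positions': array([-1.38455590e+00,  3.00463389e-01,  1.52161217e+00, -3.61276139e-05,
        1.32074080e+00, -6.66064186e-02]), 'qd': array([-4.99098084e-04, -5.45236699e-05, -8.41018360e-04, -1.79387193e-03,
       -7.56309441e-05,  1.06574094e-03]), 'effort': array([-6.39248765e-05, -5.43497086e+01, -3.61793661e+01, -2.27058820e-05,
        4.00283025e-03, -3.18345116e-06]), 'tool_pos': array([ 0.13752947, -0.53227692,  0.2417124 ]), 'tool_rot': array([-3.11530875e+00, -3.95973960e-01,  1.69722726e-04]), 'contact_force': array([-0.00444819, -0.26973507, -0.33281397]), 'ft_torque': array([ 0.02378456,  0.005416  , -0.02931225]), 'finger_gap': 0.0856963009099259}
side {'K': [[454.02, 0.0, 248.822], [0.0, 454.02, 196.462], [0.0, 0.0, 1.0]], 'R': [[0.981, -0.193, 0.005], [-0.108, -0.568, -0.816], [0.161, 0.8, -0.578]], 't': [-0.393, 0.079, 1.248]}
key [(0.78, [247.5, 223.4]), (0.64, [288.0, 241.3]), (0.64, [279.4, 218.8])]
key_stand [(0.73, [286.7, 241.9]), (0.62, [285.0, 259.5])]
locker [(0.75, [243.4, 279.2]), (0.59, [241.8, 154.5])]
top {'K': [[379.703, 0.0, 255.844], [0.0, 379.703, 191.738], [0.0, 0.0, 1.0]], 'R': [[-0.005, -1.0, 0.021], [-0.988, 0.002, -0.154], [0.154, -0.021, -0.988]], 't': [-0.1, 0.397, 1.053]}
key [(0.71, [270.7, 171.2]), (0.63, [277.1, 198.4]), (0.51, [305.4, 172.1])]
key_stand [(0.59, [300.2, 175.8])]
locker [(0.86, [134.6, 182.9])]
wrist {'K': [[265.212, 0.0, 255.927], [0.0, 265.212, 190.719], [0.0, 0.0, 1.0]], 'hand_eye': [[0.0, -0.958, -0.286, 0.073], [1.0, 0.0, -0.0, 0.001], [0.0, -0.286, 0.958, -0.132], [0.0, 0.0, 0.0, 1.0]]}
key []
key_stand []
locker []
```

View pics/side0.png

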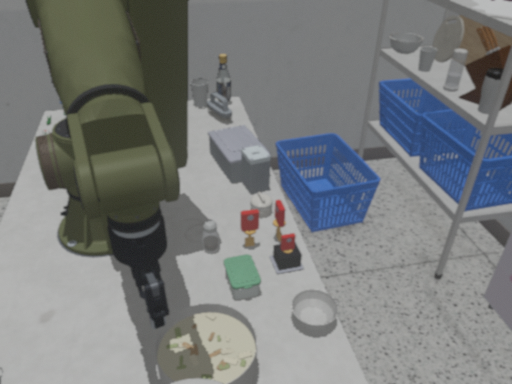

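View pics/top0.png

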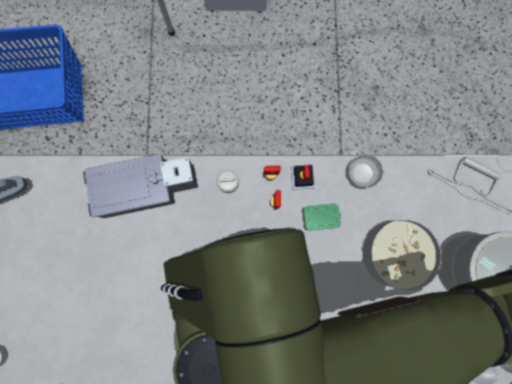

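View pics/wrist0.png

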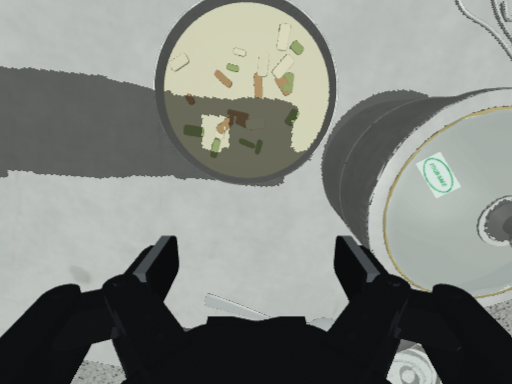

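```bash
python3 - <<'E'
import cv2,numpy as np
a=cv2.imread('pics/side0.png')[190:290,200:330]; b=cv2.imread('pics/top0.png')[140:220,240:330]
cv2.imwrite('pics/crop0.png',np.hstack([cv2.resize(a,(520,400),interpolation=2)]))
cv2.imwrite('pics/crop1.png',cv2.resize(b,(540,480),interpolation=2))
E
```

```text
(no output)
```

View pics/crop0.png

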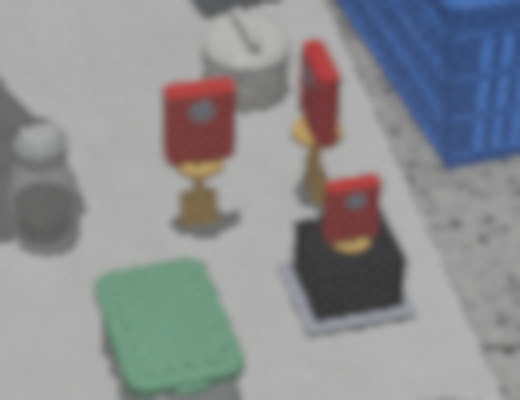

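View pics/crop1.png

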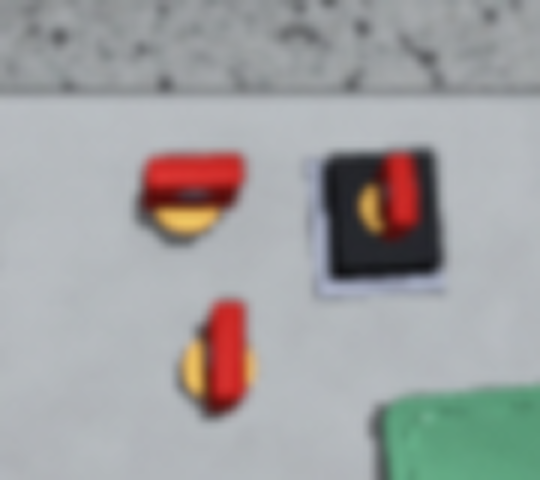

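The side view shows three red-headed keys: (250,222) and (280,215) stand free on the surface, and (288,242) is in the black stand. In the top view they are at (277,199), (271,171) and (305,172). The one in the stand is visibly the smallest and is in the place described, so it is the target. The locker is on the left of the top view, with its plate at (178,171).

```bash
cat > h.py <<'E'
from workcell import manip, grab_frame, calibration, ticket, models
import cv2, numpy as np
from scipy.spatial.transform import Rotation as Ro
def cam(name, s=None):
    c=calibration(name); K=np.array(c["K"])
    if name!="wrist": return K,np.array(c["R"]),np.array(c["t"])
    s=s or manip.sense()
    T=np.eye(4); T[:3,:3]=Ro.from_rotvec(s["tool_rot"]).as_matrix(); T[:3,3]=s["tool_pos"]
    W=np.linalg.inv(T@np.array(c["hand_eye"])); return K,W[:3,:3],W[:3,3]
def onz(C,uv,z):
    K,R,t=C; d=R.T@np.linalg.solve(K,[uv[0],uv[1],1.]); o=-R.T@t
    return o+d*(z-o[2])/d[2]
def proj(C,X):
    K,R,t=C; p=K@(R@np.asarray(X,float)+t); return p[:2]/p[2]
def totool(dw,s=None):
    s=s or manip.sense(); return Ro.from_rotvec(s["tool_rot"]).as_matrix().T@np.asarray(dw)*1000
E
python3 - <<'E'
from h import *
C=cam("top");S=cam("side")
print("key top head top z.092", onz(C,(306,171),.085), "side", onz(S,(288,242),.07))
print("stand", onz(C,(303,175),.045))
print("plate", onz(C,(178,171),.12),"box corners",[onz(C,p,.087)[:2].round(3) for p in((85,170),(158,157),(170,203),(93,215))])
print("others", onz(C,(277,199),.06),onz(C,(272,171),.06), "timer",onz(C,(228,182),.056))
s=manip.sense(); print(Ro.from_rotvec(s["tool_rot"]).as_matrix().round(3))
print(s["time"])
E
```

```text
key top head top z.092 [ 0.44583945 -0.23873006  0.085     ] side [ 0.44843633 -0.23956373  0.07      ]
stand [ 0.44270146 -0.23614984  0.045     ]
plate [0.43872729 0.10482529 0.12      ] box corners [array([0.449, 0.362]), array([0.485, 0.166]), array([0.358, 0.13 ]), array([0.326, 0.333])]
others [ 0.37185181 -0.15984049  0.06      ] [ 0.45123223 -0.14688678  0.06      ] timer [ 0.42076253 -0.02345855  0.056     ]
[[ 0.968  0.25  -0.   ]
 [ 0.25  -0.968 -0.   ]
 [-0.     0.    -1.   ]]
0.6
```

```bash
python3 -m creep '[{"tx":371,"ty":-208,"tz":10,"rz":0.25,"grip":0.2},{"tx":371,"ty":-208,"tz":10,"rz":0.25,"grip":0.2},{"tx":371,"ty":-208,"tz":10,"rz":0.25,"grip":0.2},{"tx":371,"ty":-208,"tz":10,"rz":0.25,"grip":0.2},{"tx":371,"ty":-208,"tz":10,"rz":0.25,"grip":0.2}]' 40
```

```text
schema error: expected keys tx, ty, tz, rx, ry, rz, grip
```

```bash
python3 - <<'E'
from h import *
s=manip.sense(); print(totool(np.array([.445,-.238,.225])-s["tool_pos"]), s["joint_positions"],Ro.from_rotvec(s["tool_rot"]).as_matrix().round(3),s["finger_gap"])
E
```

```text
[ 371.34149992 -208.25391019   17.28710866] [-1.38460448e+00  2.99872400e-01  1.52098958e+00 -2.32185400e-05
  1.32070913e+00 -6.66047641e-02] [[ 0.968  0.25  -0.   ]
 [ 0.25  -0.968 -0.   ]
 [-0.     0.    -1.   ]] 0.08534835210561091
```

All keys are needed in each row.

```bash
python3 -m creep '[{"tx":371,"ty":-208,"tz":15,"rx":0,"ry":0,"rz":0.25,"grip":0.2},{"tx":371,"ty":-208,"tz":15,"rx":0,"ry":0,"rz":0.25,"grip":0.2},{"tx":371,"ty":-208,"tz":15,"rx":0,"ry":0,"rz":0.25,"grip":0.2},{"tx":371,"ty":-208,"tz":15,"rx":0,"ry":0,"rz":0.25,"grip":0.2},{"tx":371,"ty":-208,"tz":15,"rx":0,"ry":0,"rz":0.25,"grip":0.2}]' 40
python3 - <<'E'
from h import *
s=manip.sense(); print(totool(np.array([.445,-.238,.225])-s["tool_pos"]), s["joint_positions"],Ro.from_rotvec(s["tool_rot"]).as_matrix().round(3),s["finger_gap"])
E
```

```text
time: 1.02
tool_pos: [0.2858, -0.39, 0.2352]
tool_rot: [3.141, 0.003, 0.0]
contact_force: [0.6, -0.2, -0.5]
finger_gap: 0.0511
[ 159.48474466 -151.69933331   10.16596551] [-1.01413407e+00  1.57673890e-01  1.71274540e+00  2.16086012e-05
  1.27085181e+00  5.54519343e-01] [[ 1.     0.002  0.   ]
 [ 0.002 -1.    -0.   ]
 [ 0.     0.    -1.   ]] 0.05113125521282248
```

```bash
python3 -m creep '[{"tx":160,"ty":-152,"tz":10,"rx":0,"ry":0,"rz":0,"grip":0.2},{"tx":160,"ty":-152,"tz":10,"rx":0,"ry":0,"rz":0,"grip":0.2},{"tx":160,"ty":-152,"tz":10,"rx":0,"ry":0,"rz":0,"grip":0.2},{"tx":160,"ty":-152,"tz":10,"rx":0,"ry":0,"rz":0,"grip":0.2},{"tx":160,"ty":-152,"tz":10,"rx":0,"ry":0,"rz":0,"grip":0.2}]'
python3 -m creep '[{"tx":0,"ty":0,"tz":0,"rx":0,"ry":0,"rz":0,"grip":0.2}]'
python3 - <<'E'
from h import *
s=manip.sense(); print(totool(np.array([.445,-.238,.225])-s["tool_pos"]), s["joint_positions"],s["finger_gap"])
f=grab_frame("wrist"); cv2.imwrite("pics/w1.png",f)
C=cam("wrist",s)
for n in("key","key_stand"): print(n,[(round(d["p"],2),d["xy"],onz(C,d["xy"],.092).round(4)) for d in models.find_in("wrist",n)])
E
```

```text
time: 1.43
tool_pos: [0.4364, -0.2459, 0.226]
tool_rot: [3.141, 0.003, 0.001]
contact_force: [0.7, -1.2, 0.4]
finger_gap: 0.0512
time: 1.52
tool_pos: [0.4397, -0.2416, 0.2257]
tool_rot: [-3.141, -0.011, -0.002]
contact_force: [-0.2, -0.9, 0.4]
finger_gap: 0.0514
[ 5.30822506 -3.57273894  0.70499569] [-5.75853393e-01  2.06722617e-01  1.67747636e+00  9.13178589e-04
  1.25650106e+00  9.87807266e-01] 0.051393933520989296
key [(0.87, [180.9, 230.6], array([ 0.388 , -0.1607,  0.092 ])), (0.81, [165.2, 170.0], array([ 0.4555, -0.1496,  0.092 ])), (0.74, [254.4, 173.6], array([ 0.4524, -0.2407,  0.092 ]))]
key_stand [(0.67, [255.9, 153.3], array([ 0.4732, -0.2421,  0.092 ]))]
```

View pics/w1.png

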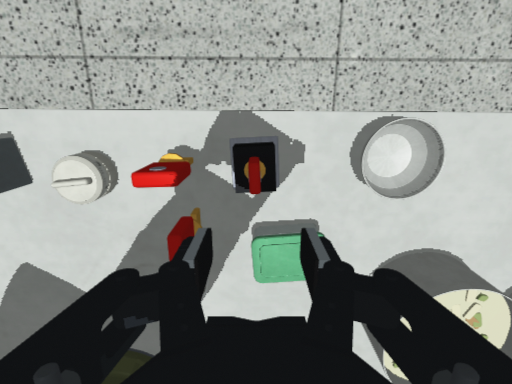

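The wrist view shows the stand at (255,165) with the small key's red head at (255,175). The two free keys are at (162,175) and (180,240). I'll fit the head's pose by silhouette and take an enlarged crop.

```bash
cat >> h.py <<'E'
from scipy.optimize import minimize
def box(L,W,z0,z1):
    return np.array([[a*L/2,b*W/2,z] for a in(-1,1) for b in(-1,1) for z in(z0,z1)])
def place(P,x,y,yaw,z=0):
    c,s=np.cos(yaw),np.sin(yaw); return P@np.array([[c,-s,0],[s,c,0],[0,0,1]]).T+[x,y,z]
def sil(C,P,roi,k=8):
    u0,v0,u1,v1=roi
    q=np.array([proj(C,X) for X in P]); q=((q-[u0-.5,v0-.5])*k).astype(np.float32)
    m=np.zeros(((v1-v0)*k,(u1-u0)*k),np.uint8)
    cv2.fillConvexPoly(m,np.round(cv2.convexHull(q)).astype(np.int32),255)
    return cv2.resize(m,(u1-u0,v1-v0),interpolation=cv2.INTER_AREA)/255.
def red(f):
    f=f.astype(float); return np.clip((f[...,2]-np.maximum(f[...,0],f[...,1])-40)/60,0,1)*(f[...,1]<0.45*f[...,2])
def fitred(C,f,roi,P,x0,z=0,fix=None):
    u0,v0,u1,v1=roi; m=red(f)[v0:v1,u0:u1]
    cost=lambda p: np.abs(sil(C,place(P,p[0],p[1],p[2],z),roi)-m).sum()
    r=minimize(cost,x0,method="Nelder-Mead",options=dict(initial_simplex=np.array([x0]+[np.array(x0)+d for d in([.006,0,0],[0,.006,0],[0,0,.15])])))
    return r.x,r.fun,m.sum()
E
python3 - <<'E'
from h import *
s=manip.sense();f=cv2.imread("pics/w1.png");C=cam("wrist",s)
P=box(.034,.012,.042,.085)
print(fitred(C,f,(235,145,278,205),P,[.45,-.24,.0],.007))
t=cv2.imread("pics/top0.png")
print(fitred(cam("top"),t,(290,155,320,190),P,[.445,-.238,.0],.007))
t=cv2.imread("pics/side0.png")
print(fitred(cam("side"),t,(275,228,302,262),P,[.448,-.24,.0],.007))
cv2.imwrite("pics/c2.png",cv2.resize(f[120:210,130:290],(800,450),interpolation=2))
print(C[1].T@-C[2])
E
```

```text
(array([ 0.44377426, -0.24483687,  0.06409752]), np.float64(93.91470588235295), np.float64(356.25))
(array([ 0.44759786, -0.24153309, -0.08209473]), np.float64(31.26274509803921), np.float64(62.733333333333334))
(array([ 0.42025306, -0.13119896,  1.37676728]), np.float64(22.450000000000003), np.float64(22.450000000000003))
[ 0.50957289 -0.24622075  0.35769885]
```

View pics/c2.png

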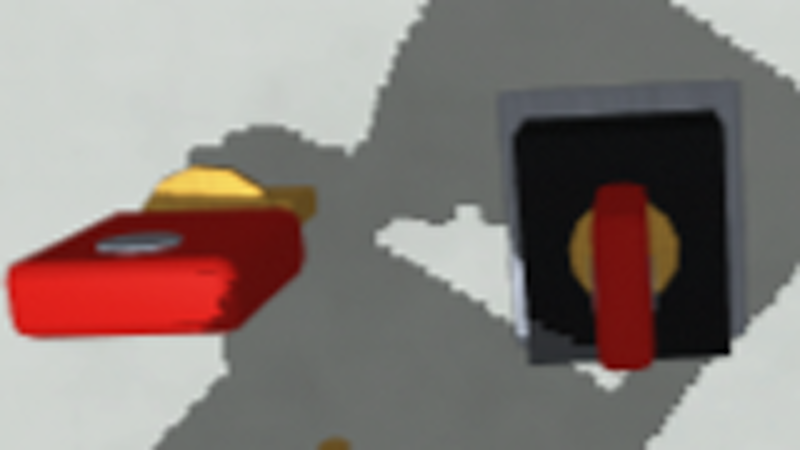

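The crop confirms that the key in the black stand is the smallest one, and it is set roughly along x. I'll refine with a better mask and a settled pose.

```bash
cat >> h.py <<'E'
def red(f):
    h=cv2.cvtColor(f,cv2.COLOR_BGR2HSV); return (((h[...,0]<8)|(h[...,0]>170))&(h[...,1]>150)&(h[...,2]>60)).astype(float)
E
python3 - <<'E'
from h import *
s=manip.sense();f=grab_frame("wrist");C=cam("wrist",s);cv2.imwrite("pics/w2.png",f)
print(s["time"],s["tool_pos"],s["tool_rot"],s["qd"].round(3))
P=box(.034,.012,.042,.085)
for x0 in ([.445,-.24,.0],[.45,-.236,.1]):print(fitred(C,f,(235,140,278,210),P,x0,.007))
t=cv2.imread("pics/top0.png")
print(fitred(cam("top"),t,(290,155,320,190),P,[.445,-.238,.0],.007))
t=cv2.imread("pics/side0.png")
print(fitred(cam("side"),t,(275,228,302,257),P,[.448,-.24,.0],.007))
# stand outline
h=cv2.cvtColor(f,cv2.COLOR_BGR2HSV)
g=((f.max(2)<60)).astype(np.uint8)[125:200,225:285]
c=max(cv2.findContours(g,0,2)[0],key=cv2.contourArea)+[225,125]
w=np.array([onz(C,p,.051)[:2] for p in c.reshape(-1,2)],np.float32)
print("black", cv2.minAreaRect(w*1000))
v=f.copy()
E
```

```text
1.6667 [ 0.43630759 -0.2457942   0.22595009] [3.14085611e+00 5.13839475e-03 6.26819267e-04] [-0.04  -0.007  0.004 -0.001  0.    -0.002]
(array([ 0.44701809, -0.24037553,  0.03737116]), np.float64(52.44313725490197), np.float64(414.0))
(array([ 0.44688568, -0.24047811,  0.03733127]), np.float64(51.682352941176475), np.float64(414.0))
(array([ 0.44590547, -0.24083842, -0.00747643]), np.float64(19.498039215686276), np.float64(78.0))
(array([ 0.49336759, -0.14553046,  1.22534833]), np.float64(16.0), np.float64(16.0))
black ((449.9859619140625, -240.4820098876953), (58.627113342285156, 48.64249038696289), 3.2387588024139404)
```

```bash
python3 -m creep '[{"tx":10.5,"ty":-5.3,"tz":30,"rx":0,"ry":0,"rz":-0.04,"grip":0.0},{"tx":10.5,"ty":-5.3,"tz":65,"rx":0,"ry":0,"rz":-0.04,"grip":0.0},{"tx":10.5,"ty":-5.3,"tz":90,"rx":0,"ry":0,"rz":-0.04,"grip":0.0},{"tx":10.5,"ty":-5.3,"tz":90,"rx":0,"ry":0,"rz":-0.04,"grip":0.0},{"tx":10.5,"ty":-5.3,"tz":90,"rx":0,"ry":0,"rz":-0.04,"grip":0.0}]' 60
python3 - <<'E'
from h import *
s=manip.sense();f=grab_frame("wrist");C=cam("wrist",s);cv2.imwrite("pics/w3.png",f)
print(s["tool_pos"],s["tool_rot"],s["qd"].round(3))
P=box(.034,.012,.042,.085)
u,v=proj(C,[.4468,-.2405,.07]);print(u,v)
roi=(int(u-50),int(v-60),int(u+50),int(v+60))
r=fitred(C,f,roi,P,[.4468,-.2405,.04],.007);print(r)
print(totool(np.array([r[0][0],r[0][1],.064])-s["tool_pos"]))
E
```

```text
time: 2.13
tool_pos: [0.4456, -0.2421, 0.1361]
tool_rot: [-3.141, -0.063, 0.001]
contact_force: [-0.3, -0.6, 0.9]
finger_gap: 0.0425
[ 0.4456151  -0.24207058  0.13610154] [-3.14096243e+00 -6.27035379e-02  1.30066798e-03] [ 0.008 -0.042 -0.041 -0.001  0.012  0.004]
253.0005788770079 206.4602194709284
(array([ 0.44707601, -0.24054331,  0.06226667]), np.float64(123.71764705882352), np.float64(871.0))
[ 1.41622756 -1.57737746 72.10135372]
```

View pics/w3.png

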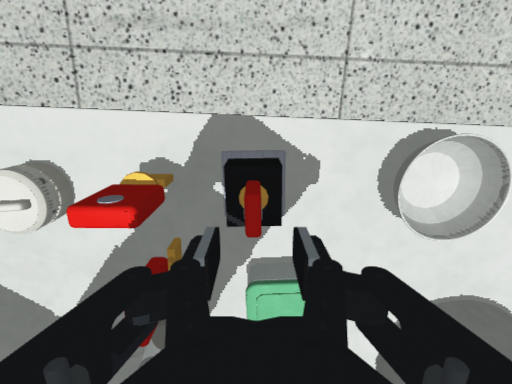

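The wrist view shows the small key's head centred between the fingers at (253,208), with the free key at (118,205) clear of them. I'm descending to grasp it.

```bash
python3 -m creep '[{"tx":1.5,"ty":-1.5,"tz":25,"rx":0,"ry":0,"rz":-0.01,"grip":0.0},{"tx":1.5,"ty":-1.5,"tz":50,"rx":0,"ry":0,"rz":-0.01,"grip":0.0},{"tx":1.5,"ty":-1.5,"tz":72,"rx":0,"ry":0,"rz":-0.01,"grip":0.0},{"tx":1.5,"ty":-1.5,"tz":72,"rx":0,"ry":0,"rz":-0.01,"grip":0.0},{"tx":1.5,"ty":-1.5,"tz":72,"rx":0,"ry":0,"rz":-0.01,"grip":-0.4}]' 60
python3 - <<'E'
from h import *
s=manip.sense();f=grab_frame("wrist");cv2.imwrite("pics/w4.png",f)
print(s["time"],s["tool_pos"],s["tool_rot"],s["contact_force"])
E
```

```text
time: 2.6
tool_pos: [0.4483, -0.2415, 0.0669]
tool_rot: [3.139, 0.078, 0.003]
contact_force: [0.8, 0.4, 0.7]
finger_gap: 0.0319
2.6 [ 0.44825252 -0.24146597  0.06687187] [3.13862107 0.0780834  0.00341664] [0.80972585 0.35418795 0.67057884]
```

View pics/w4.png

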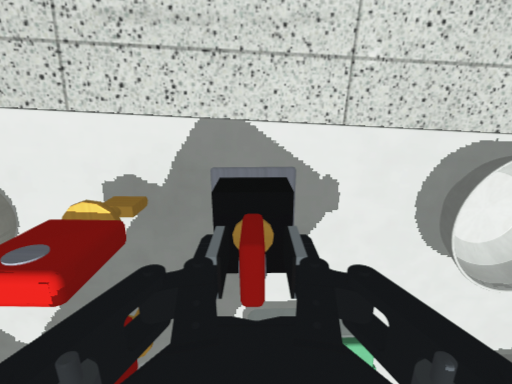

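The wrist view shows the fingers at (217,245) and (297,245), straddling the head at (252,260). I'll go 1 mm sideways and 2.5 mm down, then close.

```bash
python3 -m creep '[{"tx":-1,"ty":-1,"tz":2.5,"rx":0,"ry":0,"rz":0,"grip":-0.4},{"tx":-1,"ty":-1,"tz":2.5,"rx":0,"ry":0,"rz":0,"grip":-0.6},{"tx":-1,"ty":-1,"tz":2.5,"rx":0,"ry":0,"rz":0,"grip":-1},{"tx":-1,"ty":-1,"tz":2.5,"rx":0,"ry":0,"rz":0,"grip":-1},{"tx":-1,"ty":-1,"tz":2.5,"rx":0,"ry":0,"rz":0,"grip":-1}]' 70
python3 -m creep '[{"tx":0,"ty":0,"tz":0,"rx":0,"ry":0,"rz":0,"grip":-1},{"tx":0,"ty":0,"tz":0,"rx":0,"ry":0,"rz":0,"grip":-1}]' 70
```

```text
time: 3.07
tool_pos: [0.4482, -0.241, 0.0667]
tool_rot: [3.137, 0.078, 0.008]
contact_force: [-2.2, 1.6, 9.2]
finger_gap: 0.0113
time: 3.23
tool_pos: [0.4484, -0.241, 0.0674]
tool_rot: [3.136, 0.078, 0.009]
contact_force: [-0.3, 2.4, 0.6]
finger_gap: 0.0112
```

```bash
python3 -m creep '[{"tx":0,"ty":0,"tz":-15,"rx":0,"ry":0,"rz":0,"grip":-1},{"tx":0,"ty":0,"tz":-35,"rx":0,"ry":0,"rz":0,"grip":-1},{"tx":0,"ty":0,"tz":-70,"rx":0,"ry":0,"rz":0,"grip":-1},{"tx":0,"ty":0,"tz":-110,"rx":0,"ry":0,"rz":0,"grip":-1},{"tx":0,"ty":0,"tz":-150,"rx":0,"ry":0,"rz":0,"grip":-1}]' 70
python3 - <<'E'
from h import *
s=manip.sense();f=grab_frame("wrist");cv2.imwrite("pics/w5.png",f)
g=grab_frame("side")
cv2.imwrite("pics/s5.png",cv2.resize(g[120:320,170:340],(680,800))[:600])
print(s["time"],s["tool_pos"],s["tool_rot"],s["contact_force"],s["ft_torque"],s["finger_gap"],s["joint_positions"])
E
```

```text
time: 3.65
tool_pos: [0.4471, -0.2402, 0.2191]
tool_rot: [3.137, 0.078, 0.009]
contact_force: [-0.0, -0.1, -0.8]
finger_gap: 0.0111
3.65 [ 0.44707138 -0.24018665  0.21914183] [3.13654809 0.07828118 0.00867706] [-0.00444103 -0.0900352  -0.78249884] [-0.04141213 -0.05466577  0.01053219] 0.011087642489936822 [-5.65042153e-01  2.22772009e-01  1.67383117e+00 -3.09901344e-04
  1.23813693e+00  9.55949232e-01]
```

View pics/w5.png

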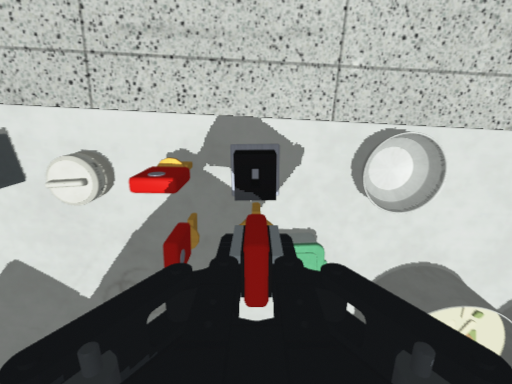

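View pics/s5.png

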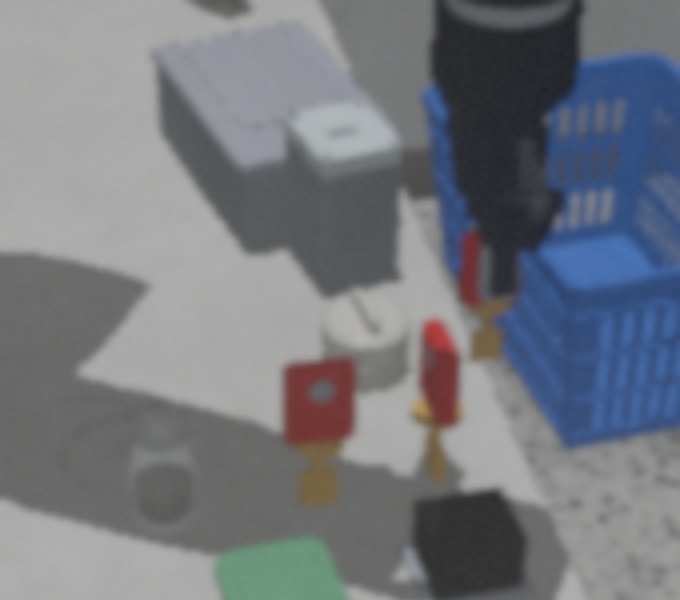

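The key is out of the stand and held upright, with the other keys and objects undisturbed. I'm now moving to the locker and flipping the tool by about π, so the last joint has range for the clockwise turn.

```bash
python3 -m creep '[{"tx":70,"ty":-342,"tz":-8,"rx":0,"ry":0,"rz":-1.5,"grip":-1},{"tx":70,"ty":-342,"tz":-8,"rx":0,"ry":0,"rz":-1.5,"grip":-1},{"tx":70,"ty":-342,"tz":-8,"rx":0,"ry":0,"rz":-1.5,"grip":-1},{"tx":70,"ty":-342,"tz":-8,"rx":0,"ry":0,"rz":-1.5,"grip":-1},{"tx":70,"ty":-342,"tz":-8,"rx":0,"ry":0,"rz":-1.5,"grip":-1}]' 70
python3 - <<'E'
from h import *
s=manip.sense();print(totool(np.array([.5,.105,.225])-s["tool_pos"]),s["joint_positions"])
E
```

```text
time: 4.17
tool_pos: [0.4799, -0.0329, 0.2245]
tool_rot: [2.951, 1.045, 0.009]
contact_force: [0.9, -0.8, -0.9]
finger_gap: 0.011
[102.40691136 -94.53533855  -1.44799736] [-0.1412188   0.15726156  1.73903422 -0.00745945  1.23501318  0.75137777]
```

```bash
python3 -m creep '[{"tx":102,"ty":-94,"tz":0,"rx":0,"ry":0,"rz":-1.5,"grip":-1},{"tx":102,"ty":-94,"tz":0,"rx":0,"ry":0,"rz":-1.5,"grip":-1},{"tx":102,"ty":-94,"tz":0,"rx":0,"ry":0,"rz":-1.5,"grip":-1},{"tx":102,"ty":-94,"tz":0,"rx":0,"ry":0,"rz":-1.5,"grip":-1},{"tx":102,"ty":-94,"tz":0,"rx":0,"ry":0,"rz":-1.5,"grip":-1}]' 70
python3 -m creep '[{"tx":0,"ty":0,"tz":0,"rx":0,"ry":0,"rz":-1.5,"grip":-1},{"tx":0,"ty":0,"tz":0,"rx":0,"ry":0,"rz":-1.5,"grip":-1},{"tx":0,"ty":0,"tz":0,"rx":0,"ry":0,"rz":-1.5,"grip":-1},{"tx":0,"ty":0,"tz":0,"rx":0,"ry":0,"rz":-1.5,"grip":-1},{"tx":0,"ty":0,"tz":0,"rx":0,"ry":0,"rz":-1.5,"grip":-1}]' 70
python3 -m creep '[{"tx":0,"ty":0,"tz":0,"rx":0,"ry":0,"rz":-1.5,"grip":-1},{"tx":0,"ty":0,"tz":0,"rx":0,"ry":0,"rz":-1.5,"grip":-1},{"tx":0,"ty":0,"tz":0,"rx":0,"ry":0,"rz":-1.5,"grip":-1},{"tx":0,"ty":0,"tz":0,"rx":0,"ry":0,"rz":-1.5,"grip":-1},{"tx":0,"ty":0,"tz":0,"rx":0,"ry":0,"rz":-1.5,"grip":-1}]' 70
python3 - <<'E'
from h import *
s=manip.sense();m=Ro.from_rotvec(s["tool_rot"]).as_matrix();print("yaw",np.arctan2(m[1,0],m[0,0]));print(totool(np.array([.5,.105,.225])-s["tool_pos"]),s["joint_positions"],s["time"])
E
```

```text
time: 4.58
tool_pos: [0.5, 0.1076, 0.2232]
tool_rot: [2.482, 1.906, 0.003]
contact_force: [0.1, -0.3, -1.0]
finger_gap: 0.0113
time: 5.0
tool_pos: [0.5, 0.1076, 0.2229]
tool_rot: [1.781, 2.574, -0.003]
contact_force: [0.2, -0.9, -0.8]
finger_gap: 0.0113
time: 5.42
tool_pos: [0.5, 0.1076, 0.2226]
tool_rot: [0.903, 2.997, -0.009]
contact_force: [-0.1, -0.2, -0.9]
finger_gap: 0.0111
yaw 2.556095557042856
[-1.45938575 -2.12575899 -2.34882147] [ 0.14466198  0.22802028  1.65893322 -0.01011095  1.24709234 -0.83744468] 5.4167
```

```bash
python3 -m creep '[{"tx":0,"ty":0,"tz":0,"rx":0,"ry":0,"rz":-0.75,"grip":-1},{"tx":0,"ty":0,"tz":0,"rx":0,"ry":0,"rz":-0.75,"grip":-1},{"tx":0,"ty":0,"tz":0,"rx":0,"ry":0,"rz":-0.75,"grip":-1},{"tx":0,"ty":0,"tz":0,"rx":0,"ry":0,"rz":-0.75,"grip":-1},{"tx":0,"ty":0,"tz":0,"rx":0,"ry":0,"rz":-0.75,"grip":-1}]' 70
python3 -m creep '[{"tx":0,"ty":0,"tz":0,"rx":0,"ry":0,"rz":-0.11,"grip":-1},{"tx":0,"ty":0,"tz":0,"rx":0,"ry":0,"rz":-0.11,"grip":-1},{"tx":0,"ty":0,"tz":0,"rx":0,"ry":0,"rz":-0.11,"grip":-1}]' 70
python3 - <<'E'
from h import *
grab_frame("top") # settle
s=manip.sense();f=grab_frame("wrist");m=Ro.from_rotvec(s["tool_rot"]).as_matrix();print("yaw",np.arctan2(m[1,0],m[0,0]),m[:,2]);print(s["tool_pos"],s["joint_positions"],s["time"],s["qd"].round(3))
cv2.imwrite("pics/w6.png",f); np.save("w6.npy",np.r_[s["tool_pos"],s["tool_rot"]])
g=grab_frame("top");cv2.imwrite("pics/t6.png",cv2.resize(g[120:240,70:230],(800,600),interpolation=2))
E
```

```text
time: 5.83
tool_pos: [0.5, 0.1075, 0.2224]
tool_rot: [-0.062, 3.132, -0.014]
contact_force: [0.1, 0.1, -1.0]
finger_gap: 0.0116
time: 6.08
tool_pos: [0.5, 0.1074, 0.2222]
tool_rot: [-0.228, 3.125, -0.014]
contact_force: [-0.9, -0.1, -0.2]
finger_gap: 0.0111
yaw -2.9963974977317656 [ 0.0089327  -0.00856072 -0.99992346]
[0.49997775 0.1074481  0.22228517] [ 0.14452758  0.22827602  1.65945342 -0.01029557  1.24627219 -1.56818099] 6.1333 [-0.     0.001 -0.003  0.    -0.    -0.003]
```

View pics/w6.png

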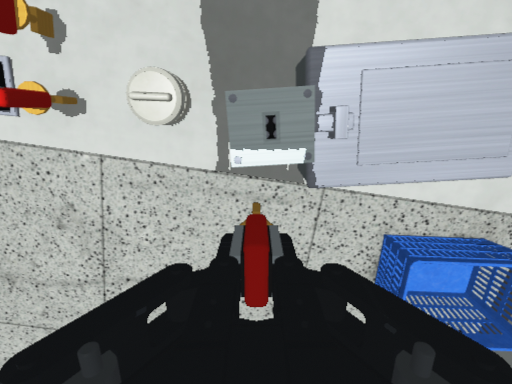

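View pics/t6.png

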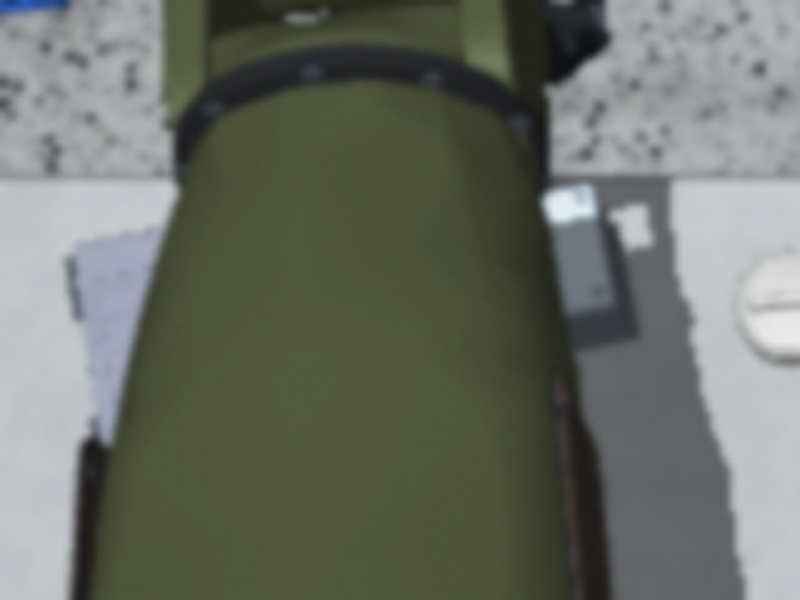

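The wrist view shows the lock plate with the keyhole at (270,126), its slot near vertical. The key hangs at (256,260). I'll measure the keyhole and the key's pose in the hand.

```bash
python3 - <<'E'
from h import *
f=cv2.imread("pics/w6.png");a=np.load("w6.npy");s=dict(tool_pos=a[:3],tool_rot=a[3:]);C=cam("wrist",s)
for p in ((270,126),(270,115),(270,138),(227,93),(315,86),(230,165),(312,155)): print(p,onz(C,p,.12).round(4))
cv2.imwrite("pics/c6.png",cv2.resize(f[75:180,210:350],(800,600),interpolation=cv2.INTER_CUBIC))
cv2.imwrite("pics/c6k.png",cv2.resize(f[190:315,200:312],(538,600),interpolation=cv2.INTER_CUBIC))
E
```

```text
(270, 126) [0.4395 0.1089 0.12  ]
(270, 115) [0.4306 0.1075 0.12  ]
(270, 138) [0.4495 0.1105 0.12  ]
(227, 93) [0.4184 0.0694 0.12  ]
(315, 86) [0.4026 0.1403 0.12  ]
(230, 165) [0.4782 0.079  0.12  ]
(312, 155) [0.4587 0.1495 0.12  ]
```

View pics/c6.png

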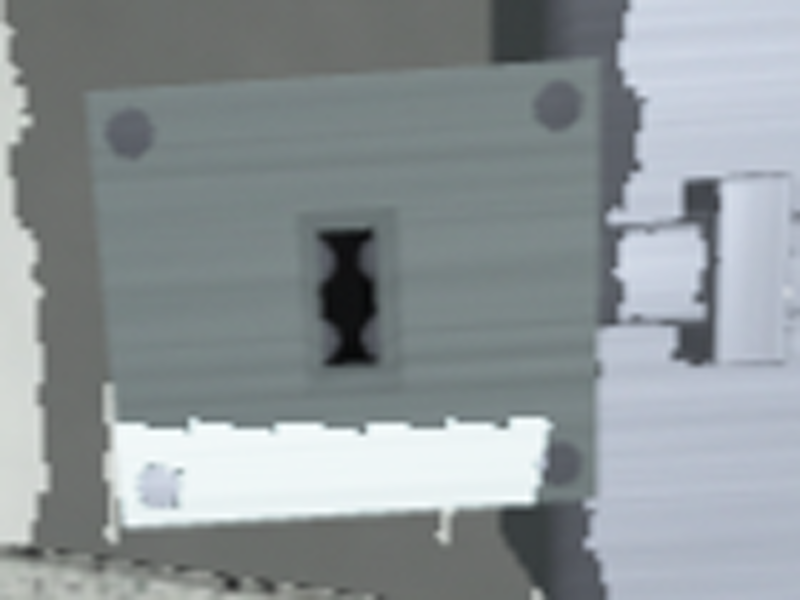

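View pics/c6k.png

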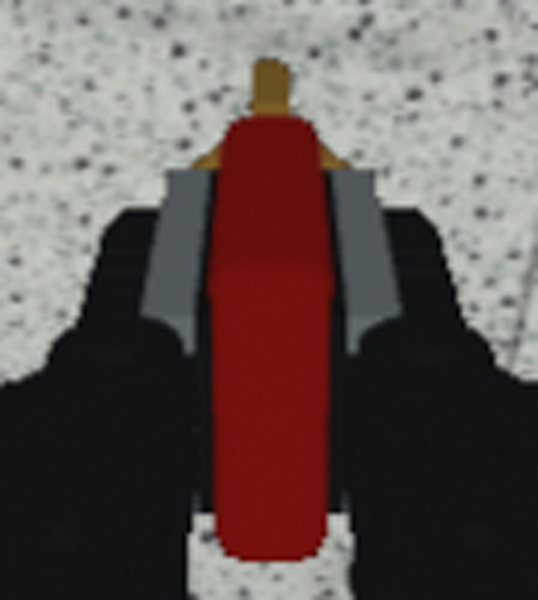

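```bash
cat >> h.py <<'E'
def camF():  # camera in frame F: tool origin, x=tool x, y=-tool y, z=-tool z
    c=calibration("wrist"); D=np.diag([1,-1,-1,1.]); W=np.linalg.inv(D@np.array(c["hand_eye"])); return np.array(c["K"]),W[:3,:3],W[:3,3]
E
python3 - <<'E'
from h import *
f=cv2.imread("pics/w6.png");a=np.load("w6.npy");s=dict(tool_pos=a[:3],tool_rot=a[3:]);C=cam("wrist",s)
k=800/140;g=lambda q:onz(C,(210+(q[0]+.5)/k-.5,75+(q[1]+.5)/k-.5),.12)
pc=[g(q)[:2] for q in((87,92),(600,60),(597,500),(122,527))]
kc=[g(q)[:2] for q in((298,212),(396,209),(402,375),(305,378))]
for n,q in(("plate",pc),("hole",kc)):
    print(n,cv2.minAreaRect((np.array(q)*1000).astype(np.float32)),np.mean(q,0))
    e=[q[(i+1)%4]-q[i] for i in range(4)]; print([ (round(np.hypot(*v)*1000,1),round(np.degrees(np.arctan2(v[1],v[0])),1)) for v in e])
F=camF(); P=box(.034,.012,.042,.085)
for z in(-.0604,):
    roi=(225,200,290,312); r=fitred(F,f,roi,P,[0,0,0.],z);print(r)
    x,y,w=r[0]
    v=f.copy()
    for X in np.vstack([place(P,x,y,w,z),place(box(.018,.006,0,.02),x,y,w,z)]):
        u=proj(F,X);cv2.circle(v,tuple(np.round(u).astype(int)),1,(0,255,0),-1)
    cv2.imwrite("pics/v6.png",cv2.resize(v[190:315,200:312],(538,600),interpolation=0))
E
```

```text
plate ((440.86749267578125, 109.89544677734375), (64.0750732421875, 74.26007080078125), 11.621190071105957) [0.4408129 0.1099734]
[(np.float64(73.9), np.float64(101.6)), (np.float64(63.9), np.float64(11.6)), (np.float64(74.2), np.float64(-78.3)), (np.float64(64.1), np.float64(-168.7))]
hole ((439.50836181640625, 109.76182556152344), (24.529205322265625, 14.74986743927002), 11.20456314086914) [0.4395297  0.10968873]
[(np.float64(14.4), np.float64(100.0)), (np.float64(24.2), np.float64(11.9)), (np.float64(14.8), np.float64(-79.9)), (np.float64(24.3), np.float64(-168.8))]
(array([-0.00318001,  0.00096214, -0.00368228]), np.float64(283.6039215686274), np.float64(2150.0))
```

View pics/v6.png

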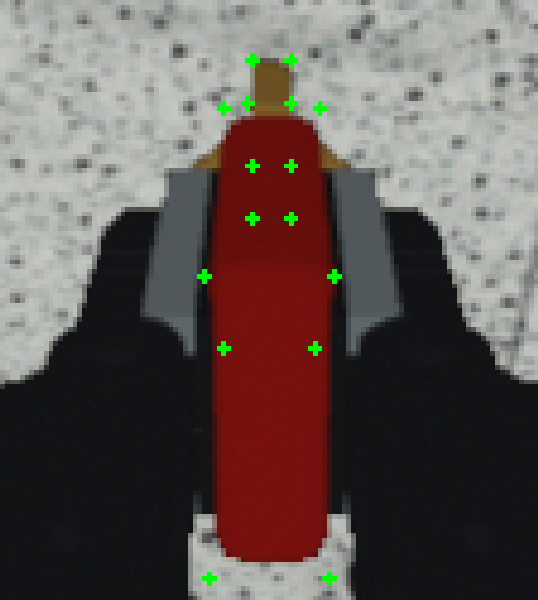

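```bash
cat > goal.py <<'E'
from h import *
import sys
def go(kx,ky,kz,pk,Rg,yaw):
    s=manip.sense();R=Ro.from_rotvec(s["tool_rot"])
    m=Rg.as_matrix();y0=np.arctan2(m[1,0],m[0,0])
    Rd=Ro.from_euler("z",yaw-y0)*Rg
    d=np.array([kx,ky,kz])-Rd.apply(pk)-s["tool_pos"]
    print("t mm",(R.inv().apply(d)*1000).round(2),"r",(R.inv()*Rd).as_rotvec().round(4))
E
python3 - <<'E'
from goal import *
print(calibration("wrist")["hand_eye"])
Rg=Ro.from_rotvec([3.136,.078,.009]);print(Rg.as_matrix()[:,2])
go(.440,.1098,.130,[-.0032,-.001,.0604],Rg,.201+np.pi)
go(.440,.1098,.130,[-.0032,-.001,.0604],Ro.from_rotvec([np.pi,0,0]),.201+np.pi)
E
```

```text
[[ 9.33928097e-05 -9.58678559e-01 -2.84491495e-01  7.18852092e-02]
 [ 9.99999994e-01  7.19956463e-05  8.56690869e-05 -8.66300447e-04]
 [-6.16469677e-05 -2.84491502e-01  9.58678560e-01 -1.31706493e-01]
 [ 0.00000000e+00  0.00000000e+00  0.00000000e+00  1.00000000e+00]]
[ 0.00585079 -0.00446573 -0.99997291]
t mm [62.15 11.93 31.35] r [-0.0146  0.0131 -0.0546]
t mm [62.5  12.2  31.36] r [-0.01    0.0074 -0.0546]
```

```bash
python3 - <<'E'
from h import *
for i in range(6): print(np.array(calibration("wrist")["hand_eye"])[:3,3], calibration("top")["t"])
E
python3 -c "
from h import *
for i in range(3): print(np.array(calibration('wrist')['hand_eye'])[:3,3])"
```

```text
[ 0.07188521 -0.0008663  -0.13170649] [-0.100315    0.39715261  1.05299444]
[ 0.07188521 -0.0008663  -0.13170649] [-0.100315    0.39715261  1.05299444]
[ 0.07188521 -0.0008663  -0.13170649] [-0.100315    0.39715261  1.05299444]
[ 0.07188521 -0.0008663  -0.13170649] [-0.100315    0.39715261  1.05299444]
[ 0.07188521 -0.0008663  -0.13170649] [-0.100315    0.39715261  1.05299444]
[ 0.07188521 -0.0008663  -0.13170649] [-0.100315    0.39715261  1.05299444]
[ 0.07188521 -0.0008663  -0.13170649]
[ 0.07188521 -0.0008663  -0.13170649]
[ 0.07188521 -0.0008663  -0.13170649]
```

```bash
python3 -m creep '[{"tx":40,"ty":8,"tz":0,"rx":-0.012,"ry":0.01,"rz":-0.055,"grip":-1},{"tx":62.3,"ty":12,"tz":10,"rx":-0.012,"ry":0.01,"rz":-0.055,"grip":-1},{"tx":62.3,"ty":12,"tz":25,"rx":-0.012,"ry":0.01,"rz":-0.055,"grip":-1},{"tx":62.3,"ty":12,"tz":29,"rx":-0.012,"ry":0.01,"rz":-0.055,"grip":-1},{"tx":62.3,"ty":12,"tz":29,"rx":-0.012,"ry":0.01,"rz":-0.055,"grip":-1}]' 70
python3 - <<'E'
from goal import *
grab_frame("wrist")
s=manip.sense();f=grab_frame("wrist");m=Ro.from_rotvec(s["tool_rot"]).as_matrix();print("yaw",np.arctan2(m[1,0],m[0,0])+2*np.pi,m[:,2],s["tool_pos"],s["time"])
np.save("w7.npy",np.r_[s["tool_pos"],s["tool_rot"]])
cv2.imwrite("pics/w7.png",f);cv2.imwrite("pics/c7.png",cv2.resize(f[160:320,156:356],(800,640),interpolation=2)[:600])
go(.440,.1098,.130,[-.0032,-.001,.0604],Ro.from_rotvec([np.pi,0,0]),.201+np.pi)
g=grab_frame("side");cv2.imwrite("pics/s7.png",cv2.resize(g[90:220,180:320],(646,600),interpolation=2))
E
```

```text
time: 6.65
tool_pos: [0.4367, 0.1099, 0.1922]
tool_rot: [0.313, -3.122, -0.003]
contact_force: [0.2, 0.2, -1.7]
finger_gap: 0.0112
yaw 3.3417618281391137 [-0.00318298  0.0014896  -0.99999382] [0.43725542 0.10996931 0.19292162] 6.7
t mm [0.78 0.31 2.87] r [ 0.0021 -0.0022 -0.0007]
```

View pics/c7.png

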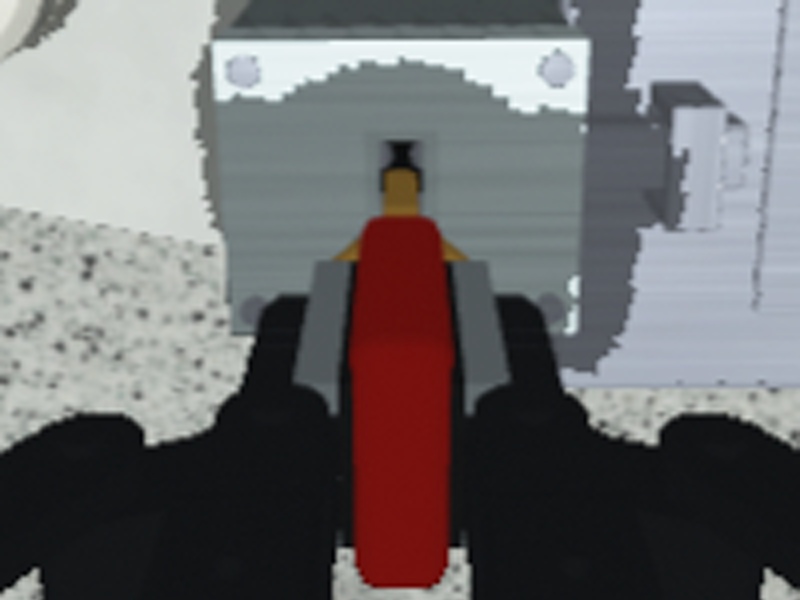

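View pics/s7.png

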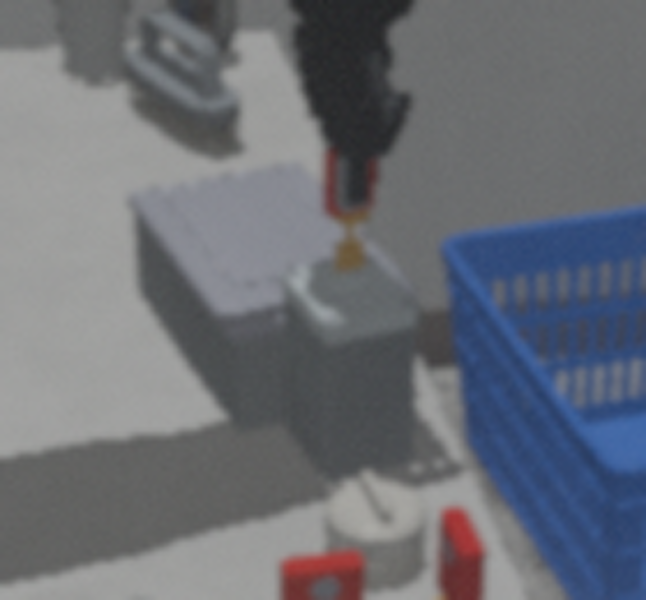

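The key's bit hangs centred left to right over the keyhole: the bit is at crop (402,190) and the bevel frame spans 365–437. I'll check the fore-aft offset numerically.

```bash
python3 - <<'E'
from h import *
a=np.load("w7.npy");s=dict(tool_pos=a[:3],tool_rot=a[3:]);C=cam("wrist",s)
R=Ro.from_rotvec(a[3:])
g=lambda q,z:(R.inv().apply(onz(C,(156+(q[0]+.5)/4-.5,160+(q[1]+.5)/4-.5),z)-a[:3])*1000).round(2)
print("bevel far edge x (=hole+~12.2)",g((401,132),.12))
print("slot far edge (hole +10.5..12)",g((401,141),.117))
print("bevel sides",g((365,160),.12),g((437,160),.12))
print("bit far edge bottom (key+9)",g((402,170),a[2]-.0604), g((386,180),a[2]-.0604),g((420,180),a[2]-.0604))
print("plate far corners",g((211,40),.12),g((590,40),.12))
E
```

```text
bevel far edge x (=hole+~12.2) [ 9.59 -0.92 72.95]
slot far edge (hole +10.5..12) [ 6.75 -0.92 75.94]
bevel sides [ 3.65 -8.23 72.92] [ 3.64  6.4  72.95]
bit far edge bottom (key+9) [ 5.81 -0.72 60.42] [ 3.78 -3.79 60.4 ] [ 3.78  2.73 60.42]
plate far corners [ 28.5  -38.27  72.92] [28.48 36.27 73.08]
```

```bash
python3 -m creep '[{"tx":0,"ty":-0.3,"tz":6,"rx":0,"ry":0,"rz":0,"grip":-1},{"tx":0,"ty":-0.3,"tz":11,"rx":0,"ry":0,"rz":0,"grip":-1},{"tx":0,"ty":-0.3,"tz":16,"rx":0,"ry":0,"rz":0,"grip":-1},{"tx":0,"ty":-0.3,"tz":17,"rx":0,"ry":0,"rz":0,"grip":-1}]' 90
python3 - <<'E'
from h import *
s=manip.sense();f=grab_frame("wrist");cv2.imwrite("pics/c8.png",cv2.resize(f[160:320,156:356],(800,640),interpolation=2)[:600])
print(s["tool_pos"],s["contact_force"],s["ft_torque"])
E
```

```text
time: 7.13
tool_pos: [0.4373, 0.1096, 0.1753]
tool_rot: [0.314, -3.122, -0.003]
contact_force: [-0.3, 0.9, -0.4]
finger_gap: 0.0112
[0.43725758 0.10964207 0.17525794] [-0.34642104  0.91424847 -0.36328172] [-0.00913472  0.02919923  0.00889576]
```

View pics/c8.png

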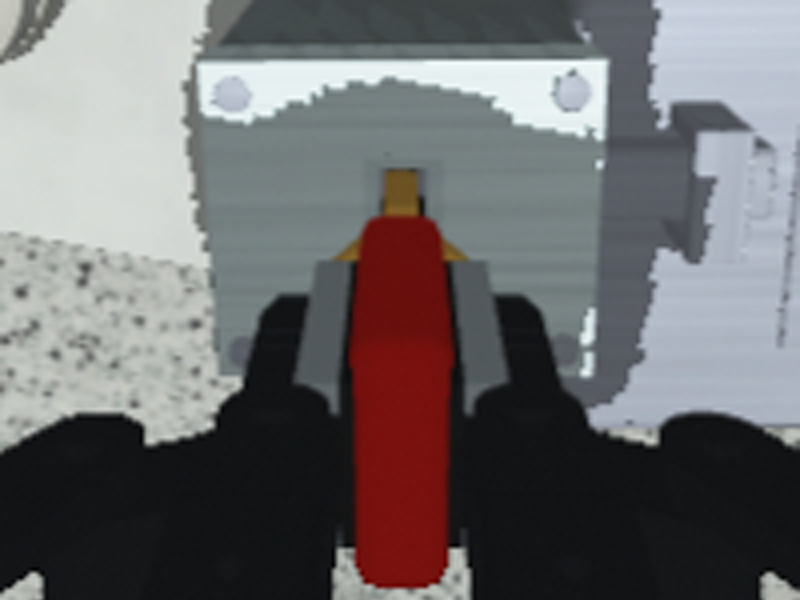

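The bit is inside the slot with no side force. I'm pushing on past the pins.

```bash
python3 -m creep '[{"tx":0,"ty":0,"tz":4,"rx":0,"ry":0,"rz":0,"grip":-1},{"tx":0,"ty":0,"tz":8,"rx":0,"ry":0,"rz":0,"grip":-1},{"tx":0,"ty":0,"tz":12,"rx":0,"ry":0,"rz":0,"grip":-1}]' 100
python3 -m creep '[{"tx":0,"ty":0,"tz":3,"rx":0,"ry":0,"rz":0,"grip":-1},{"tx":0,"ty":0,"tz":6,"rx":0,"ry":0,"rz":0,"grip":-1},{"tx":0,"ty":0,"tz":9,"rx":0,"ry":0,"rz":0,"grip":-1}]' 100
```

```text
time: 7.43
tool_pos: [0.4381, 0.11, 0.1644]
tool_rot: [0.314, -3.125, -0.004]
contact_force: [-0.0, 1.3, 9.9]
finger_gap: 0.0108
time: 7.68
tool_pos: [0.4388, 0.1101, 0.1561]
tool_rot: [-0.314, 3.124, 0.004]
contact_force: [0.4, 0.5, 9.4]
finger_gap: 0.011
```

```bash
python3 -m creep '[{"tx":0,"ty":0,"tz":4,"rx":0,"ry":0,"rz":0,"grip":-1},{"tx":0,"ty":0,"tz":8,"rx":0,"ry":0,"rz":0,"grip":-1},{"tx":0,"ty":0,"tz":11,"rx":0,"ry":0,"rz":0,"grip":-1}]' 100
python3 -m creep '[{"tx":0,"ty":0,"tz":2,"rx":0,"ry":0,"rz":0,"grip":-1},{"tx":0,"ty":0,"tz":4,"rx":0,"ry":0,"rz":0,"grip":-1}]' 100
```

```text
time: 7.93
tool_pos: [0.4388, 0.1101, 0.1446]
tool_rot: [-0.314, 3.124, 0.004]
contact_force: [-0.7, -0.4, -0.4]
finger_gap: 0.0106
time: 8.1
tool_pos: [0.439, 0.1102, 0.1416]
tool_rot: [-0.314, 3.124, 0.004]
contact_force: [-18.7, -3.9, 46.3]
finger_gap: 0.011
```

```bash
python3 -m creep '[{"tx":0,"ty":0,"tz":0.3,"rx":0,"ry":0,"rz":0,"grip":-1}]' 100; python3 - <<'E'
from h import *
s=manip.sense();f=grab_frame("wrist");cv2.imwrite("pics/c9.png",cv2.resize(f[160:320,156:356],(800,640),interpolation=2)[:600])
g=grab_frame("side");cv2.imwrite("pics/s9.png",cv2.resize(g[90:220,180:320],(646,600),interpolation=2))
s=manip.sense();print(s["tool_pos"],s["contact_force"],s["ft_torque"],s["joint_positions"])
E
```

```text
time: 8.18
tool_pos: [0.439, 0.1102, 0.1418]
tool_rot: [-0.314, 3.124, 0.004]
contact_force: [-2.4, -1.2, 1.5]
finger_gap: 0.0109
[0.43897278 0.11021287 0.14170867] [-4.19644779 -1.30787755  9.90480055] [-0.18273981  0.89522924  0.04120624] [ 0.16385228  0.20155377  1.89866921  0.00263728  1.03893284 -1.60876802]
```

View pics/c9.png

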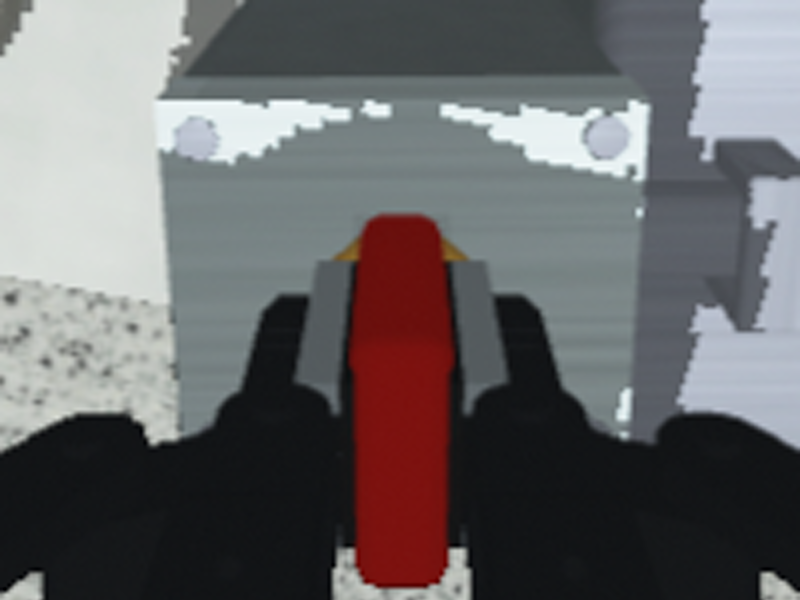

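View pics/s9.png

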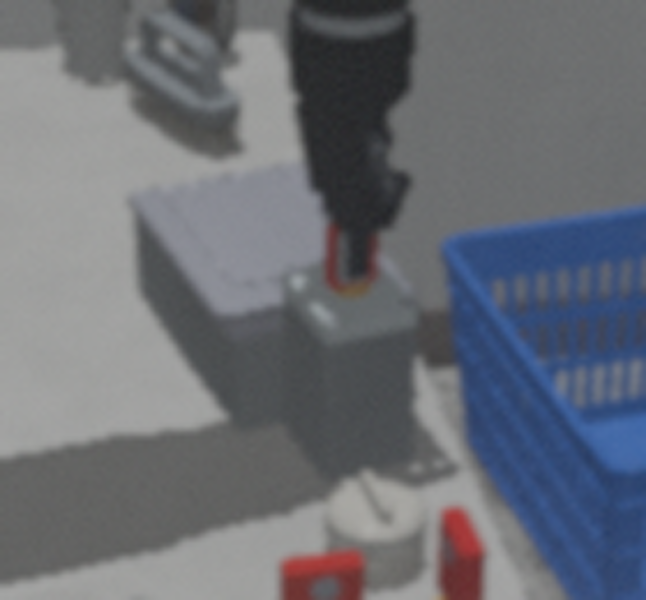

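The key is fully home: its shoulder is on the plate and it hasn't slipped in the fingers. I'm turning clockwise in steps and shifting the TCP so the key's axis (about 3 mm behind it) stays put.

```bash
python3 -m creep '[{"tx":-0.1,"ty":0.4,"tz":0.3,"rx":0,"ry":0,"rz":0.12,"grip":-1},{"tx":-0.25,"ty":0.7,"tz":0.3,"rx":0,"ry":0,"rz":0.24,"grip":-1},{"tx":-0.45,"ty":1.0,"tz":0.3,"rx":0,"ry":0,"rz":0.36,"grip":-1}]' 110; python3 - <<'E'
from h import *
s=manip.sense();m=Ro.from_rotvec(s["tool_rot"]).as_matrix();print(np.arctan2(m[1,0],m[0,0])%(2*np.pi),s["contact_force"],(m.T@s["contact_force"]).round(1),s["ft_torque"],s["joint_positions"][5],s["tool_pos"])
E
```

```text
time: 8.53
tool_pos: [0.439, 0.1112, 0.1417]
tool_rot: [0.259, 3.13, 0.004]
contact_force: [-6.2, -2.7, 9.5]
finger_gap: 0.0104
2.9763516029654573 [-6.24187045 -2.70578829  9.499335  ] [ 5.7 -3.7 -9.5] [-0.48222823  1.25847704  0.07358797] -1.2406307418197353 [0.43904493 0.11120074 0.14172048]
```

```bash
python3 -m creep '[{"tx":0.1,"ty":0.3,"tz":0.3,"rx":0,"ry":0,"rz":0.12,"grip":-1},{"tx":-0.05,"ty":0.6,"tz":0.3,"rx":0,"ry":0,"rz":0.24,"grip":-1},{"tx":-0.25,"ty":0.9,"tz":0.3,"rx":0,"ry":0,"rz":0.36,"grip":-1},{"tx":-0.5,"ty":1.2,"tz":0.3,"rx":0,"ry":0,"rz":0.48,"grip":-1}]' 110; python3 - <<'E'
from h import *
s=manip.sense();m=Ro.from_rotvec(s["tool_rot"]).as_matrix();print(np.arctan2(m[1,0],m[0,0])%(2*np.pi),s["contact_force"],(m.T@s["contact_force"]).round(1),s["ft_torque"],s["joint_positions"][5],s["tool_pos"],m[:,2])
E
```

```text
time: 8.87
tool_pos: [0.4394, 0.1119, 0.1417]
tool_rot: [1.004, 2.977, 0.002]
contact_force: [-8.0, -5.5, 11.0]
finger_gap: 0.0104
2.490779968197496 [-8.01907765 -5.54035922 11.03510095] [  3.   -9.3 -11. ] [-1.05798881  1.56410944  0.13097642] -0.7526407083132096 [0.4394278  0.11193942 0.14173264] [ 5.56200213e-04  1.28227409e-03 -9.99999023e-01]
```

```bash
python3 -m creep '[{"tx":0.0,"ty":0.0,"tz":0.3,"rx":0,"ry":0,"rz":0.12,"grip":-1},{"tx":-0.1,"ty":0.3,"tz":0.3,"rx":0,"ry":0,"rz":0.24,"grip":-1},{"tx":-0.3,"ty":0.6,"tz":0.3,"rx":0,"ry":0,"rz":0.36,"grip":-1},{"tx":-0.5,"ty":0.9,"tz":0.3,"rx":0,"ry":0,"rz":0.48,"grip":-1}]' 110; python3 - <<'E'
from h import *
s=manip.sense();m=Ro.from_rotvec(s["tool_rot"]).as_matrix();print(np.arctan2(m[1,0],m[0,0])%(2*np.pi),s["contact_force"],(m.T@s["contact_force"]).round(1),s["ft_torque"],s["joint_positions"][5],s["tool_pos"],m[:,2])
E
```

```text
time: 9.2
tool_pos: [0.44, 0.1122, 0.1417]
tool_rot: [-1.69, -2.647, -0.001]
contact_force: [-8.9, -2.8, 12.0]
finger_gap: 0.0108
2.004995471883423 [-8.92528165 -2.79794384 12.00914352] [  1.2  -9.3 -12. ] [-0.54482246  1.65548749  0.1135905 ] -0.26624660705162084 [0.44003412 0.11215604 0.1417219 ] [-4.99562680e-04  7.70816976e-04 -9.99999578e-01]
```

```bash
python3 -m creep '[{"tx":0.0,"ty":-0.1,"tz":0.3,"rx":0,"ry":0,"rz":0.1,"grip":-1},{"tx":-0.1,"ty":0.2,"tz":0.3,"rx":0,"ry":0,"rz":0.2,"grip":-1},{"tx":-0.1,"ty":0.3,"tz":0.3,"rx":0,"ry":0,"rz":0.23,"grip":-1},{"tx":-0.1,"ty":0.3,"tz":0.3,"rx":0,"ry":0,"rz":0.23,"grip":-1}]' 110; python3 - <<'E'
from h import *
s=manip.sense();m=Ro.from_rotvec(s["tool_rot"]).as_matrix();print(np.arctan2(m[1,0],m[0,0])%(2*np.pi),s["contact_force"],(m.T@s["contact_force"]).round(1),s["ft_torque"],s["joint_positions"][5],s["tool_pos"],m[:,2])
f=grab_frame("wrist");cv2.imwrite("pics/w10.png",f)
g=grab_frame("side");cv2.imwrite("pics/s10.png",cv2.resize(g[90:220,180:320],(646,600),interpolation=2))
E
```

```text
time: 9.53
tool_pos: [0.4403, 0.1121, 0.1418]
tool_rot: [-1.986, -2.433, -0.0]
contact_force: [-4.4, -1.6, 7.5]
finger_gap: 0.0106
1.7727265270879502 [-4.42764626 -1.55900242  7.4612719 ] [-0.6 -4.7 -7.5] [-2.66349816e-01  9.33240718e-01  4.20661681e-04] -0.03393262412242224 [0.44027582 0.11214626 0.14176167] [-6.94689113e-04  5.94132205e-04 -9.99999582e-01]
```

View pics/w10.png

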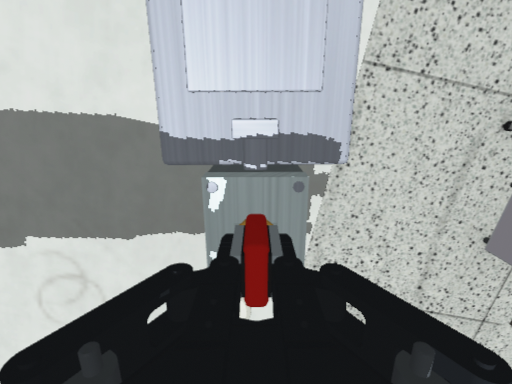

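View pics/s10.png

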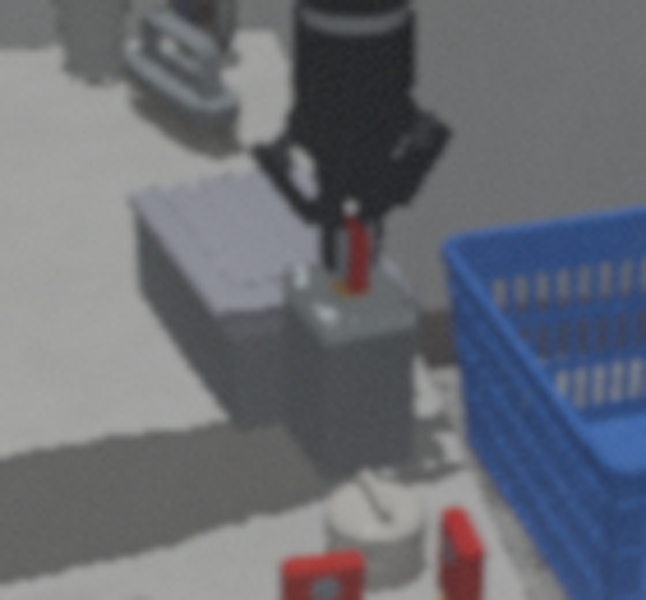

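```bash
python3 -m creep '[{"tx":0,"ty":-0.1,"tz":0.3,"rx":0,"ry":0,"rz":0.02,"grip":-1},{"tx":0,"ty":-0.1,"tz":0.3,"rx":0,"ry":0,"rz":0.02,"grip":-1},{"tx":0,"ty":-0.1,"tz":0.3,"rx":0,"ry":0,"rz":0.02,"grip":-1}]' 110; python3 - <<'E'
from h import *
f=grab_frame("wrist");f=grab_frame("wrist");s=manip.sense();m=Ro.from_rotvec(s["tool_rot"]).as_matrix();print(3.342-np.arctan2(m[1,0],m[0,0])%(2*np.pi),s["contact_force"],s["ft_torque"],s["finger_gap"],s["tool_pos"],s["time"])
cv2.imwrite("pics/c11.png",cv2.resize(f[100:230,195:325],(600,600),interpolation=2))
v=cv2.imread("pics/w6.png");cv2.imwrite("pics/c11b.png",cv2.resize(cv2.rotate(v[75:180,280:385],cv2.ROTATE_90_COUNTERCLOCKWISE),(600,600),interpolation=2))
g=grab_frame("top");cv2.imwrite("pics/t11.png",g)
E
```

```text
time: 9.88
tool_pos: [0.4402, 0.1121, 0.1418]
tool_rot: [-2.007, -2.416, -0.0]
contact_force: [-3.7, -0.8, 6.2]
finger_gap: 0.0105
1.5870076500551034 [-4.1899155  -0.85617286  6.22431185] [-0.07217315  0.68364512  0.06183724] 0.010648026375941016 [0.44023064 0.11211128 0.14175127] 9.9833
```

View pics/c11.png

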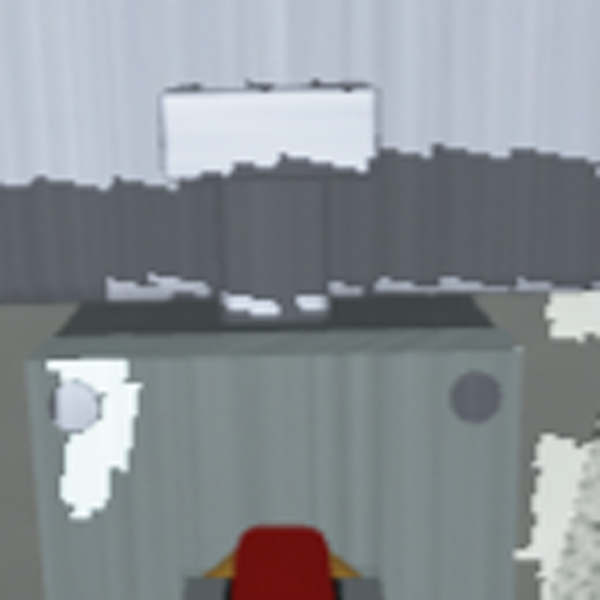

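View pics/c11b.png

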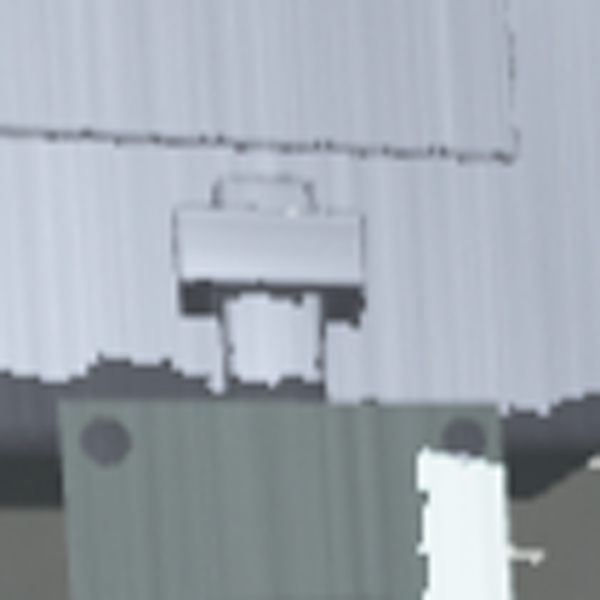

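View pics/t11.png

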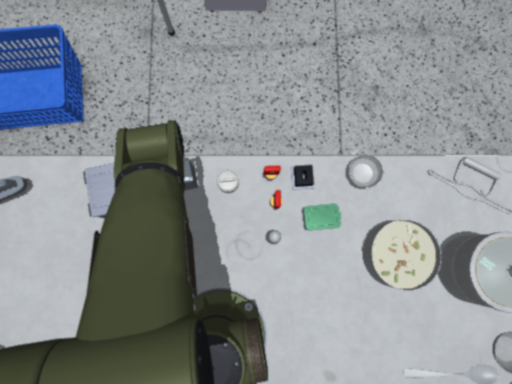

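The bolt end that stuck out past the staple before the turn (second crop, (265,190)) is gone in the new crop, so the bolt has drawn back. The top view shows the sample box (322,217), timer (228,182) and bowl (364,171) at their original places. I'm handing in with the key held.

```bash
python3 - <<'E'
from h import *
print(ticket.close_job()); s=manip.sense();print(s["time"],s["contact_force"],s["finger_gap"])
E
```

```text
the job is handed in; nothing more can be done
None
the job is handed in; nothing more can be done
```

I drew the smallest key from its stand, pushed it fully home in the locker and turned it clockwise. I handed the job in at about 10 s, still holding it there with a grip of 110 N.

**Insertion:** the pins pushed back with about 10 N as I read it, and no wiggling was needed. The shoulder met the plate with a brief 46 N spike (limit 120 N), and the tool height put the key at full depth.

**Turn:** the last reading was 1.587 rad of key turn. Allowing for the 0.1 rad of play, that puts the plug at about 1.48 rad, above the 1.25 needed. The bolt end that stuck out past the staple before the turn no longer shows in the wrist picture.

**Last checks:** the forces were small, about 4 N sideways and 6 N upward, and the key had not slipped in the fingers. The sample box, timer, bowl and the two larger keys were where they started.

**Checks that disagreed or failed:**
- The wrist camera's calibration changed by about 1–2 mm partway through, so I aligned the key and keyhole relative to each other in the same pictures.
- The side-camera fit of the key failed, so I used only the wrist and top cameras to locate it.
- The plug angle is worked out from the tool's turn, not measured directly.

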